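# Gauge the pacifier, then hold the sprung drawer open at its line

## Robot

A 7-joint arm with a two-finger parallel gripper is mounted at the origin on the work surface. World frame = base frame: x ahead of the robot, y to its left, z up, the work surface at z = 0. Lengths are in m, angles in rad, forces in N, time in s.
With the tool pointing down it reaches from about 0.4 to 0.875 m from the base axis. Payload 6.5 kg.
Tool frame: the origin (TCP) lies where the fingers leave the gripper's body, on its centre line; the fingertips stand 64 mm ahead of it and the grasp point (between the pads) lies 45 mm ahead of it; y points along the fingers, z is the direction in which the jaws open and shut, and the axes are right-handed (so a half turn about y gives the same grasp; the last joint's range is limited). The gripper opens to 88 mm and grips with 3 to 60 N. Pads are 18 mm wide; open, the fingers measure 123 mm over their backs; the gripper's body (75 mm by 187 mm) begins 45 mm behind the grasp point.
Start: joints at [1.231, 0.536, -0.004, 1.538, 0.003, 1.067, -0.071], TCP at [0.176, -0.626, 0.303] pointing down, gripper open.
Joint ranges: [-2.7, 2.7], [-0.37, 2.16], [-1.27, 1.26], [0.24, 2.4], [-1.31, 4.45], [0.19, 1.91], [-2.76, 2.76]. Speed limits (rad/s): [2.39, 2.39, 3.14, 3.14, 3.14, 3.14, 3.14].

## Interface

Orientations are given as a rotation vector (axis times angle).
In Python, from plant import arm, cams gives the robot as it stands.
- The arm moves only by the tool step_arm, never from a script. Its argument "motion" is a list of rows, each a list of 7 numbers: the shift along the world's x, y, z in m, then the turn, a rotation vector about the world's x, y, z in degrees, then the finger opening in m, from 0 to 0.0881. A call has 1 to 12 rows; each row is the pose to reach, as a shift and turn from the pose commanded when the call began; what a row does not reach only later rows make up. A row lasts 1/8 s, in which the tool goes at most 62.5 mm and 10.7 degrees, less where a joint would pass 70% of its speed; a pose out of reach is approached as far as the arm can. A call with a gripper value outside its range is refused whole. The fingers move at their own pace and stop on an object; "newtons" is the grip in N (left out, the last holds). Time passes only in rows, so rows that repeat a pose let the fingers close. It gives the time, the measured TCP pose, the force and the opening at its end, in the units of the state.
- arm.get_obs(): the state, without advancing time (a new reading comes with each control period).
- cams.capture(name): name is "side" or "top" or "wrist"; returns the picture (400x640x3 uint8, blue, green, red); there is no depth.
- cams.calibration(name): a dict with "fovy" (degrees; the focal length in pixels is half the picture's height over the tangent of half this angle, whatever the lens; pixels are square), "cx", "cy" (the principal point, pixels), "camera_from_world" (4x4, takes a point from world to camera coordinates). Camera axes: x right, y down, z forward; pixel columns grow to the right and rows downward; lengths in m; the calibration is good to about 2 mm. A picture is of the moment at which its call begins: read the wrist's pose just before it. calibration takes no time and is no camera call; for the wrist camera it gives the pose at the moment of the call.
- arm.sign_off(): hands the job in, once; it reports no verdict.
Trained networks look in the newest picture that a camera, given by its name, has taken for a name from the list of things; names that differ only in an ending like _2 or _b are one class to them, and where a whole thing is asked for, a point or a joint stands for the part that bears it (a point fixed in the world has none). Each returns a list of dicts, best first, with "conf" (0 to 1); they miss things now and then, are a little off and sometimes report something else, mostly with a low value. They report only what shows in the picture. A call takes as long as a camera call. They do not tell look-alikes from the thing itself.
- cams.masks_of(camera, target): "pixels" (400x640 bool, what is visible of it).
- cams.landmark_of(camera, target): "location" ([x, y, z] in m, in the coordinates of the camera as it stood for that picture, good to about 4 mm: a listed point, or the origin of a listed thing).
The state is a dict: "time": time; "joint_pos": joint angles; "qd": joint speeds; "tau": joint torques, N m; "ee_pos": TCP position; "tool_rot": TCP orientation; "wrist_force": force on the tool from outside, world axes, zero at the start; "ft_torque": the same for the moment, N m; "gripper_width": finger opening in m.
Only numpy, scipy, OpenCV 4.12 (cv2) and the standard library are available. Lean on these libraries where they do the work, as an engineer would, in place of code of your own. Each camera call takes 0.05 s, during which the arm holds its last target. There are 200 camera calls.

## Task

A pacifier in its clear cover stands under the small height gauge: press the gauge's cap gently down until the foot rests on the cover to read whether it is the low or the tall pacifier, then let the foot spring back up. Now grip the pull of the lavender case's self-closing drawer and draw it out until the right line on the drawer is level with the front edge of the case: the first line to appear for the low pacifier, the second line for the tall one. Finish while still holding the drawer there by its pull, without letting go, and leave both pacifiers and the things on the tray where they are.

Things in the scene. Friction and masses are not known exactly. Their poses are not given: they have to be found in the camera images.
- gauge: Height gauge, fixed: 4 mm steel foot plate (84 mm in x, 135 mm in y), a steel post 18 mm thick at y = +66 mm (to 114 mm high) and a white arm 26 mm wide at 96 to 108 mm height carrying the sprung plunger. Origin: on the dresser surface directly under the plunger axis, where the pacifier to be gauged stands on the plate; z up, y towards the post.
- gauge_slide (a joint): Travel in m of the gauge's plunger (rod and foot; the cap rides on it): 0 = up, grows as pressed down, stop at 0.055. Part height in mm = 76 - 1000 x reading while the foot rests on it: 0.042 on the low pacifier, 0.024 on the tall. A spring returns it to 0; pressing the cap takes 0.5 N at the top, 2.5 N at 0.042, and 4 N or more once the foot has landed.
- cap_top (a point): White round cap on top of the plunger, 36 mm across, 20 mm tall, the highest part of the gauge; press it straight down. It is sprung on the plunger: once the foot has landed it sinks up to 10 mm onto the rod, the force growing from 4 to 10 N, then it is rigid. Point: centre of its flat top, 184 mm above the dresser when up; z up.
- foot_pad (a point): Steel round foot at the lower end of the plunger, 24 mm across, 8 mm thick. Origin: centre of its flat underside; z up.
- pacifier_low: The low pacifier in its cover, standing upright, 34 mm tall: round yellow shield 42 mm across, clear stiff cover 34 to 28 mm across with a flat top. Origin: centre of its underside. It stands either on the gauge's plate under the foot or on the tray; the tall one is in the other place.
- pacifier_tall: The tall pacifier in its cover, standing upright, 52 mm tall, otherwise like the low one. Origin: centre of its underside.
- case: Lavender plastic travel case, fixed to the dresser, 150 mm (x) by 96 mm (y) by 62 mm high; the front edge, out of which the drawer slides, is at x = -75 mm. Origin: centre of its underside; -x is the direction in which the drawer opens; z up.
- drawer (a joint): Opening of the case's drawer in m: 0 = shut, stop at 0.085. Two dark lines cross the top rims and the sides of the drawer; the first is level with the case's front edge at 0.040, the second at 0.062. A spring pulls the drawer shut: 1.8 N at 0, 5.4 N at 0.040, 7.4 N at 0.062, plus slight friction.
- drawer_pull (a point): Upright lavender fin, the drawer's pull: 12 mm thick along y (grip across this), 36 mm long along x, standing out from the drawer front, 28 mm high (22 to 50 mm above the dresser). Origin: middle of the fin, 18 mm out from the drawer front, 36 mm above the dresser, 99 mm from the case's origin when shut; axes parallel to the case's.
- tray: Stainless steel tray, fixed, 150 mm (x) by 220 mm (y), rim 16 mm high, floor 4 mm thick. Origin: centre of its underside.
- egg_cup: White ceramic egg cup upside down on the tray, 62 mm tall, 50 mm across. Origin: centre of its lower face. Leave alone.
- spoon: Short wooden spoon lying on the tray, 135 mm long, 8 mm thick, bowl 34 mm across. Origin: under its middle; its length lies along its x axis. Leave alone.
Things that resemble listed ones, but are neither listed nor needed, are in the scene too. Leave any green, pink or red look-alike of the pacifier_tall alone.

How it is judged:
On the way, in this order (a step that is already met when the one before it is completed fails the run):
1. the gauge's foot is pressed onto the pacifier that stands under it (((horizontal distance between pacifier_low and gauge below 0.015 m and contact force between gauge_slide and pacifier_low above 0.8 N) or (horizontal distance between pacifier_tall and gauge below 0.015 m and contact force between gauge_slide and pacifier_tall above 0.8 N))), for 0.15 s.
2. the foot has sprung back up (value of joint gauge_slide below 0.005 m), for 0.1 s.
3. the drawer is held by its pull at the line that fits the gauged pacifier (((horizontal distance between pacifier_low and gauge below 0.015 m and value of joint drawer between 0.035 and 0.045 m) or (horizontal distance between pacifier_tall and gauge below 0.015 m and value of joint drawer between 0.057 and 0.067 m)) and contact force between the fingers and drawer above 2 N and distance between the grasp point and drawer_pull below 0.045 m), for 0.2 s.
At the end, for the whole second after the job is handed in: Fingers hold the pull (over 2 N) with the drawer still, within 5 mm of the line for the gauged pacifier (0.040 low, 0.062 tall); foot back up within 5 mm; pacifiers upright, moved under 20 mm (gauged one within 15 mm of the plunger axis); egg cup upright, it and spoon moved under 30 mm (all of step 3 and value of joint gauge_slide below 0.005 m and velocity of joint drawer between -0.01 and 0.01 m/s and distance of each of pacifier_low, pacifier_tall from where it was at the start of the episode below 0.02 m and angle between each of pacifier_low, pacifier_tall, egg_cup's own z axis and vertical below 0.15 rad and distance of each of egg_cup, spoon from where it was at the start of the episode below 0.03 m); the arm keeps its last pose, push and grip.
It fails at once if a pacifier is pressed with more than 40 N (contact force between gauge_slide and pacifier_low above 40 N or contact force between gauge_slide and pacifier_tall above 40 N).
It fails at once if a pacifier is knocked over or moved more than 30 mm (distance of any of pacifier_low, pacifier_tall from where it was at the start of the episode above 0.03 m or angle between any of pacifier_low, pacifier_tall's own z axis and vertical above 0.5 rad).
It fails at once if the egg cup or the spoon is moved more than 40 mm (distance of any of egg_cup, spoon from where it was at the start of the episode above 0.04 m).
It also fails if it takes over 51 s, if anything falls off the work surface, if the arm or the gripper's body presses on something with over 40 N, if the wrist force passes 120 N, or if a joint passes its speed limit or range.

## Working session

There is one attempt and no reset: what is moved stays moved. The work goes in short steps, Python scripts to look and compute and a tool call to move; the robot and the scene stay as the last step left them, time stands still between calls to the robot, and variables do not carry over. Pictures are saved under pics/ and viewed, about 8 in all and at most 12, crops included, and the job is handed in when it is done.

Besides the shell and the picture viewer there is one more tool, called after ">>>" as name(argument=value, ...), one argument or row to a line, values as JSON. step_arm: Moves the arm, as the interface text tells. Its arguments: {"type":"object","properties":{"motion":{"type":"array","items":{"type":"array","items":{"type":"number"}}},"newtons":{"type":"number"}},"required":["motion"]}

```bash
mkdir -p pics
cat > h.py <<'E'
import numpy as np, cv2
from plant import arm, cams
def world(c,p):
    T=np.linalg.inv(cams.calibration(c)["camera_from_world"]); return (T@np.r_[p,1])[:3]
def pix(c,p):
    k=cams.calibration(c); q=(k["camera_from_world"]@np.r_[p,1])[:3]
    f=200/np.tan(np.radians(k["fovy"])/2); return (f*q[:2]/q[2]+[k["cx"],k["cy"]]).round(0)
def marks(c,names):
    for n in names:
        for d in cams.landmark_of(c,n)[:3]:
            w=world(c,d["location"]); print(c,n,round(d["conf"],2),w.round(3),pix(c,w))
E
python3 - <<'E'
from h import *
o=arm.get_obs(); print({k:np.round(v,3) for k,v in o.items()})
for c in("top","side"):
    cv2.imwrite(f"pics/{c}0.png",cams.capture(c))
    marks(c,["gauge","cap_top","foot_pad","pacifier_low","pacifier_tall","case","drawer_pull","tray","egg_cup","spoon"])
E
```

```text
{'time': np.float64(0.0), 'joint_pos': array([ 1.231,  0.537, -0.004,  1.539,  0.003,  1.067, -0.071]), 'qd': array([-0.   ,  0.   , -0.   , -0.001,  0.001,  0.   , -0.001]), 'tau': array([-1.0000e-03, -5.7099e+01,  9.9000e-01, -2.5160e+01, -5.6000e-02,
        1.8000e-02,  0.0000e+00]), 'ee_pos': array([ 0.176, -0.625,  0.302]), 'tool_rot': array([-0.286,  2.077, -2.073]), 'wrist_force': array([ 0.297, -1.269,  0.047]), 'ft_torque': array([ 0.003,  0.025, -0.016]), 'gripper_width': np.float64(0.088)}
top gauge 0.65 [ 0.555  0.182 -0.001] [252. 240.]
top cap_top 0.74 [0.558 0.176 0.182] [236. 245.]
top foot_pad 0.72 [0.559 0.177 0.077] [247. 241.]
top pacifier_low 0.74 [0.559 0.177 0.002] [254. 238.]
top pacifier_tall 0.8 [ 0.735 -0.002  0.004] [331. 163.]
top pacifier_tall 0.73 [ 0.597 -0.098  0.   ] [371. 222.]
top pacifier_tall 0.61 [ 0.604 -0.009  0.003] [333. 219.]
top case 0.77 [ 0.646 -0.245 -0.002] [433. 201.]
top drawer_pull 0.78 [ 0.555 -0.192  0.034] [415. 241.]
top tray 0.75 [ 0.756  0.052 -0.006] [308. 155.]
top egg_cup 0.85 [ 0.735  0.096 -0.   ] [289. 164.]
top spoon 0.74 [ 0.734  0.096 -0.   ] [289. 164.]
top spoon 0.64 [0.791 0.041 0.004] [312. 140.]
side gauge 0.64 [0.559 0.174 0.003] [268. 210.]
side cap_top 0.64 [0.56  0.183 0.183] [265. 136.]
side cap_top 0.24 [ 0.562 -0.194  0.037] [279. 315.]
side foot_pad 0.65 [0.563 0.179 0.079] [269. 180.]
side pacifier_low 0.8 [0.56  0.177 0.003] [268. 209.]
side pacifier_tall 0.9 [ 0.77  -0.118  0.002] [391. 289.]
side pacifier_tall 0.7 [ 0.599 -0.099  0.001] [296. 290.]
side pacifier_tall 0.68 [ 0.739 -0.003  0.001] [361. 252.]
side case 0.83 [ 0.651 -0.242 -0.   ] [338. 349.]
side drawer_pull 0.65 [ 0.56  -0.196  0.037] [278. 316.]
side tray 0.93 [0.755 0.053 0.   ] [363. 236.]
side tray 0.58 [ 0.735 -0.005  0.005] [359. 252.]
side egg_cup 0.98 [0.741 0.096 0.006] [353. 223.]
side spoon 0.59 [0.792 0.042 0.003] [381. 237.]
```

View pics/top0.png

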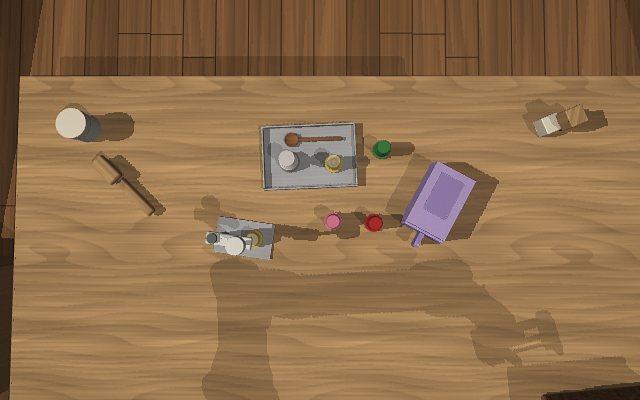

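View pics/side0.png

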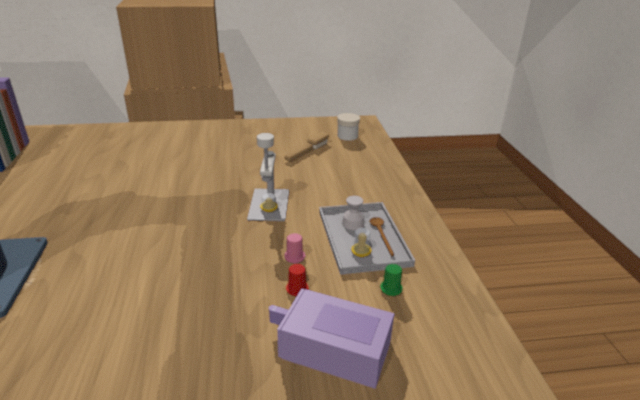

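The only candidate pulled from the gauge is clear/yellow. At top (254,238) there is a yellow-shield pacifier on the gauge plate, and the other clear/yellow one is at (331,163) on the tray. The look-alikes are pink (333,221), red (374,222) and green (382,149), to be left alone. The lavender case has its fin at (415,241).

Run:
```python
from h import *
from scipy.spatial.transform import Rotation as R
o=arm.get_obs(); print(R.from_rotvec(o["tool_rot"]).as_matrix().round(3))
a=cv2.imread("pics/top0.png")[190:270,190:290]; b=cv2.imread("pics/side0.png")[125:225,225:315]
c=cv2.imread("pics/top0.png")[150:260,390:490]
f=lambda i:cv2.resize(i,(390,390),interpolation=cv2.INTER_CUBIC)
cv2.imwrite("pics/crop.png",np.hstack([f(b),f(c)]))
# case axis from mask
for cam in("top",):
  m=cams.masks_of(cam,"case"); print([ (round(d["conf"],2),cv2.minAreaRect(np.argwhere(d["pixels"])[:,::-1].astype(np.float32))) for d in m[:2]])
marks("side",["cap_top","drawer_pull","case"]); marks("top",["cap_top","drawer_pull","case"])
```

```text
[[-0.963 -0.     0.27 ]
 [-0.27   0.    -0.963]
 [ 0.    -1.    -0.   ]]
[(0.64, ((433.85650634765625, 208.06439208984375), (48.65415573120117, 87.51124572753906), 27.979473114013672))]
side cap_top 0.64 [0.56  0.183 0.183] [265. 136.]
side cap_top 0.24 [ 0.562 -0.194  0.037] [279. 315.]
side drawer_pull 0.65 [ 0.56  -0.196  0.037] [278. 316.]
side case 0.83 [ 0.651 -0.242 -0.   ] [338. 349.]
top cap_top 0.74 [0.558 0.176 0.182] [236. 245.]
top drawer_pull 0.78 [ 0.555 -0.192  0.034] [415. 241.]
top case 0.77 [ 0.646 -0.245 -0.002] [433. 201.]
```

View pics/crop.png

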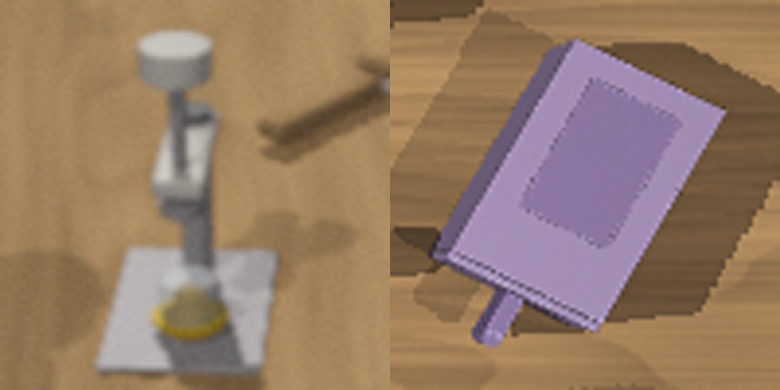

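>>> step_arm(
  motion=[
    [0.04,0.05,0,0,0,0,0],
    [0.08,0.1,0,0,0,0,0],
    [0.12,0.15,0,0,0,0,0],
    [0.16,0.2,0,0,0,0,0],
    [0.2,0.25,0,0,0,0,0],
    [0.24,0.3,0,0,0,0,0],
    [0.26,0.35,0,0,0,0,0],
    [0.28,0.4,0,0,0,0,0],
    [0.3,0.45,0,0,0,0,0],
    [0.32,0.5,0,0,0,0,0],
    [0.34,0.55,0,0,0,0,0],
    [0.36,0.6,0,0,0,0,0],
  ],
  newtons=20,
)

```text
time: 2.95
ee_pos: [0.5363, -0.0243, 0.303]
tool_rot: [-0.285, 2.074, -2.075]
wrist_force: [0.2, -0.7, -0.6]
gripper_width: 0.0005
```

The crop shows the cap at the top of the gauge with the clear, yellow-shielded pacifier under the foot. The fin sticks out of the case's lower-left side, with a yaw of about -29°.

>>> step_arm(
  motion=[
    [0.005,0.05,0,0,0,0,0],
    [0.011,0.1,0,0,0,0,0],
    [0.017,0.15,0,0,0,0,0],
    [0.023,0.202,0,0,0,0,0],
    [0.023,0.202,-0.02,0,0,0,0],
    [0.023,0.202,-0.04,0,0,0,0],
    [0.023,0.202,-0.04,0,0,0,0],
    [0.023,0.202,-0.04,0,0,0,0],
  ],
)

```text
time: 3.95
ee_pos: [0.5592, 0.1762, 0.2635]
tool_rot: [-0.284, 2.075, -2.074]
wrist_force: [-0.6, 0.7, -0.2]
gripper_width: 0.0004
```

Run:
```python
from h import *
o=arm.get_obs(); print(o["ee_pos"].round(4),o["wrist_force"].round(2))
for c in("top","side"):
    i=cams.capture(c); marks(c,["cap_top"])
    if c=="side": cv2.imwrite("pics/cap.png",cv2.resize(i[60:220,200:340],None,fx=3.5,fy=3.5))
```

```text
[0.5592 0.1762 0.2635] [-0.57  0.72 -0.15]
top cap_top 0.57 [0.556 0.179 0.183] [234. 246.]
side cap_top 0.72 [0.562 0.182 0.182] [266. 136.]
```

View pics/cap.png

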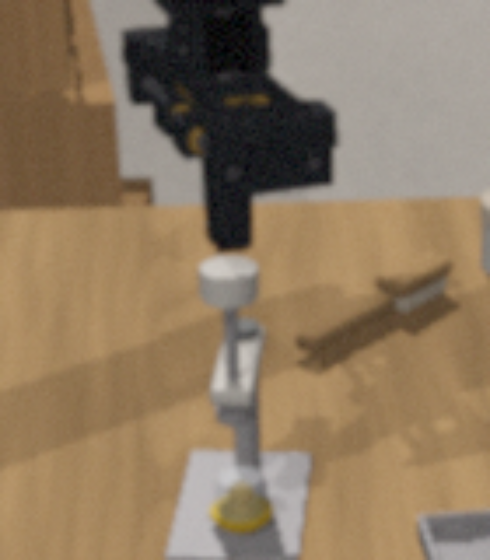

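The closed fingertips sit centred just above the cap, so I press down to about 29 mm. That is past the landing point for the tall pacifier and short of it for the low one.

>>> step_arm(
  motion=[
    [0,0.003,-0.008,0,0,0,0],
    [0,0.003,-0.016,0,0,0,0],
    [0,0.003,-0.024,0,0,0,0],
    [0,0.003,-0.032,0,0,0,0],
    [0,0.003,-0.038,0,0,0,0],
    [0,0.003,-0.044,0,0,0,0],
    [0,0.003,-0.044,0,0,0,0],
    [0,0.003,-0.044,0,0,0,0],
  ],
)

```text
time: 5.15
ee_pos: [0.5586, 0.1792, 0.2188]
tool_rot: [-0.286, 2.075, -2.075]
wrist_force: [-0.7, 0.9, 2.4]
gripper_width: 0.0009
```

Run:
```python
from h import *
for k in range(4):
    c=["top","side"][k%2]
    i=cams.capture(c); o=arm.get_obs(); print(o["ee_pos"].round(4),o["wrist_force"].round(2)); marks(c,["foot_pad","cap_top"])
cv2.imwrite("pics/p1.png",cv2.resize(i[60:220,200:340],None,fx=3.5,fy=3.5))
```

```text
[0.5586 0.1792 0.2189] [-1.71  2.1   1.99]
top foot_pad 0.55 [0.556 0.18  0.047] [249. 241.]
top cap_top 0.46 [ 0.555  0.176 -0.004] [255. 240.]
top cap_top 0.41 [0.558 0.178 0.154] [238. 244.]
[0.5587 0.1792 0.2189] [-1.47  0.51  2.15]
side foot_pad 0.79 [0.561 0.178 0.049] [268. 191.]
side cap_top 0.66 [0.562 0.183 0.152] [267. 149.]
[0.5587 0.1792 0.2188] [-1.56  0.88  1.83]
top foot_pad 0.44 [0.556 0.175 0.048] [251. 241.]
top cap_top 0.64 [0.556 0.177 0.049] [250. 241.]
top cap_top 0.55 [0.559 0.179 0.153] [238. 244.]
top cap_top 0.22 [ 0.646 -0.246  0.002] [434. 202.]
[0.5587 0.1792 0.2187] [-1.5   1.06  2.6 ]
side foot_pad 0.84 [0.56  0.177 0.051] [267. 191.]
side cap_top 0.48 [0.558 0.181 0.15 ] [265. 150.]
```

Cap is down 29 mm, the force is still about 2 N and the foot is at about 48 mm. That is below the 52 mm top of the tall pacifier, so this looks like the low one. I press on in small steps.

>>> step_arm(
  motion=[
    [0,0,-0.005,0,0,0,0],
    [0,0,-0.01,0,0,0,0],
    [0,0,-0.013,0,0,0,0],
    [0,0,-0.015,0,0,0,0],
    [0,0,-0.017,0,0,0,0],
    [0,0,-0.018,0,0,0,0],
    [0,0,-0.018,0,0,0,0],
    [0,0,-0.018,0,0,0,0],
    [0,0,-0.018,0,0,0,0],
  ],
)

```text
time: 6.88
ee_pos: [0.559, 0.1792, 0.2012]
tool_rot: [-0.285, 2.075, -2.075]
wrist_force: [-1.6, -0.1, 6.1]
gripper_width: 0.0008
```

Run:
```python
from h import *
for k in range(4):
    c=["top","side"][k%2]
    i=cams.capture(c); o=arm.get_obs(); print(o["ee_pos"].round(4),o["wrist_force"].round(2)); marks(c,["foot_pad","cap_top"])
cv2.imwrite("pics/p2.png",cv2.resize(i[60:220,200:340],None,fx=3.5,fy=3.5))
```

```text
[0.5591 0.1793 0.2013] [-1.82  0.63  7.65]
top foot_pad 0.54 [0.735 0.094 0.   ] [290. 164.]
top cap_top 0.28 [0.556 0.178 0.037] [251. 241.]
[0.559  0.1792 0.2013] [-0.81  0.13  6.96]
side foot_pad 0.74 [0.559 0.18  0.041] [267. 194.]
side cap_top 0.44 [0.564 0.179 0.137] [268. 156.]
[0.559  0.1793 0.2012] [-1.41 -0.98  7.18]
top foot_pad 0.42 [0.56  0.177 0.035] [251. 239.]
[0.559  0.1793 0.2013] [-1.42 -0.14  6.98]
side foot_pad 0.66 [0.56  0.182 0.038] [267. 195.]
side foot_pad 0.43 [ 0.754  0.052 -0.001] [362. 237.]
side cap_top 0.7 [0.56  0.181 0.134] [266. 157.]
```

View pics/p2.png

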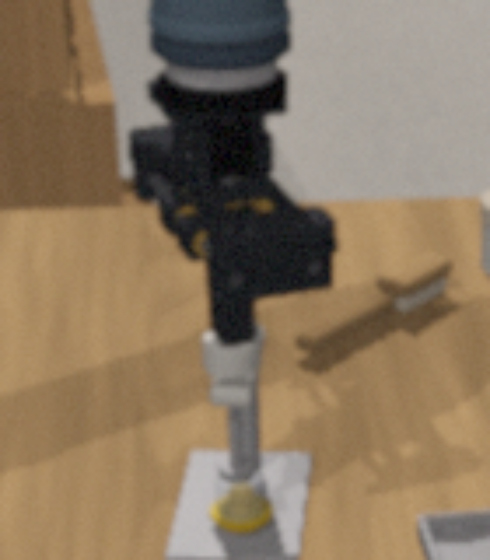

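The foot rests on the cover at about 38 mm including the 4 mm plate, with about 7 N and the cap sunk about 5 mm. This is the low pacifier, so the drawer target is 0.040. I now release, go up and travel to the pull.

>>> step_arm(
  motion=[
    [0,0,0.03,0,0,0,0],
    [0,0,0.06,0,0,0,0],
    [0,0,0.09,0,0,0,0],
    [0,0,0.1,0,0,0,0],
    [0,-0.05,0.1,0,0,-6,0.02],
    [0,-0.1,0.1,0,0,-12,0.05],
    [0,-0.155,0.1,0,0,-19,0.05],
    [0,-0.21,0.1,0,0,-26,0.05],
    [0,-0.265,0.1,0,0,-33,0.05],
    [0,-0.32,0.1,0,0,-40,0.05],
    [0,-0.374,0.1,0,0,-44.7,0.05],
    [0,-0.374,0.1,0,0,-44.7,0.05],
  ],
)

```text
time: 8.98
ee_pos: [0.557, -0.2006, 0.2993]
tool_rot: [-0.507, -1.928, 1.935]
wrist_force: [0.3, 1.3, 0.0]
gripper_width: 0.0498
```

Run:
```python
from h import *
from scipy.spatial.transform import Rotation as R
o=arm.get_obs(); print(o["ee_pos"].round(4),o["gripper_width"].round(3),R.from_rotvec(o["tool_rot"]).as_matrix()[:,2].round(3),o["joint_pos"].round(2))
for c in("wrist","side"):
    i=cams.capture(c); cv2.imwrite(f"pics/{c}3.png",i); marks(c,["drawer_pull","case","cap_top","foot_pad"])
```

```text
Traceback (most recent call last):
AttributeError: 'float' object has no attribute 'round'
```

Run:
```python
from h import *
from scipy.spatial.transform import Rotation as R
o=arm.get_obs(); print(o["ee_pos"].round(4),R.from_rotvec(o["tool_rot"]).as_matrix()[:,2].round(3),o["joint_pos"].round(2))
for c in("wrist","side"):
    i=cams.capture(c); cv2.imwrite(f"pics/{c}3.png",i); marks(c,["drawer_pull","case","cap_top","foot_pad"])
print(arm.get_obs()["ee_pos"].round(4))
```

```text
[ 0.557  -0.2006  0.2993] [-0.493 -0.87   0.004] [ 0.31  0.44 -0.06  1.7   0.03  1.   -1.84]
wrist drawer_pull 0.65 [ 0.562 -0.191  0.032] [316. 165.]
wrist case 0.92 [ 0.647 -0.237  0.001] [316.  75.]
side drawer_pull 0.79 [ 0.561 -0.194  0.04 ] [279. 313.]
side drawer_pull 0.23 [ 0.74  -0.005  0.003] [361. 252.]
side case 0.98 [ 0.652 -0.244  0.002] [339. 349.]
[ 0.5589 -0.1941  0.3008]
```

View pics/wrist3.png

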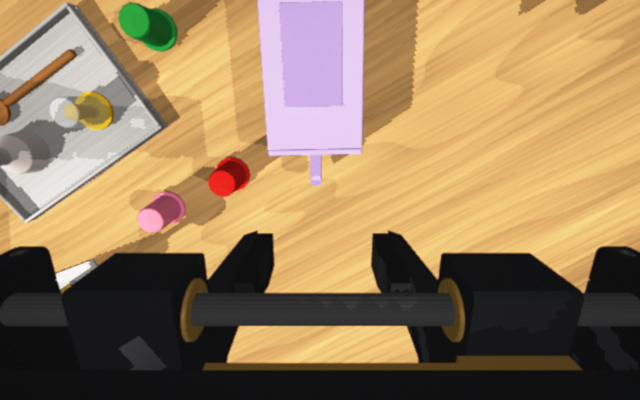

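The wrist view shows the fin at about (316,165), midway between the fingers (mid column about 323) and with the case axis vertical in the picture. Red (229,176) and pink (161,212) are clear of the fingers. I descend and grip.

>>> step_arm(
  motion=[
    [0.001,0.001,-0.05,0,0,0,0.05],
    [0.001,0.001,-0.1,0,0,0,0.05],
    [0.001,0.001,-0.15,0,0,0,0.05],
    [0.001,0.001,-0.185,0,0,0,0.05],
    [0.001,0.001,-0.205,0,0,0,0.05],
    [0.001,0.001,-0.218,0,0,0,0.05],
    [0.001,0.001,-0.218,0,0,0,0.05],
    [0.001,0.001,-0.218,0,0,0,0.0],
    [0.001,0.001,-0.218,0,0,0,0.0],
    [0.001,0.001,-0.218,0,0,0,0.0],
    [0.001,0.001,-0.218,0,0,0,0.0],
  ],
  newtons=30,
)

```text
time: 10.85
ee_pos: [0.5597, -0.1942, 0.083]
tool_rot: [-0.501, -1.937, 1.938]
wrist_force: [-5.8, -10.9, 2.8]
gripper_width: 0.0121
```

Run:
```python
from h import *
o=arm.get_obs(); print(o["ee_pos"].round(4),o["wrist_force"].round(1),o["gripper_width"])
i=cams.capture("side"); cv2.imwrite("pics/side4.png",cv2.resize(i[240:400,220:440],None,fx=3,fy=3)); marks("side",["drawer_pull","case"])
```

```text
[ 0.5597 -0.1942  0.083 ] [ -5.8 -10.9   2.8] 0.012123656879297166
side drawer_pull 0.69 [ 0.562 -0.193  0.037] [279. 314.]
side case 0.96 [ 0.647 -0.243 -0.003] [335. 351.]
```

View pics/side4.png

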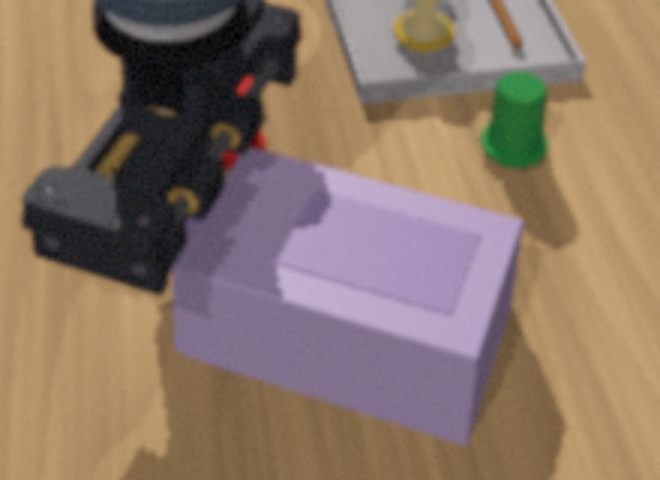

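Gripped at 12.1 mm, which is the fin's thickness. I draw it out 40 mm along (-0.873, 0.488), with a slight sideways relief.

>>> step_arm(
  motion=[
    [-0.004,0.001,0,0,0,0,0],
    [-0.008,0.0035,0,0,0,0,0],
    [-0.012,0.006,0,0,0,0,0],
    [-0.017,0.0085,0,0,0,0,0],
    [-0.021,0.011,0,0,0,0,0],
    [-0.026,0.0135,0,0,0,0,0],
    [-0.03,0.016,0,0,0,0,0],
    [-0.034,0.0178,0,0,0,0,0],
    [-0.0355,0.0185,0,0,0,0,0],
    [-0.0355,0.0185,0,0,0,0,0],
    [-0.0355,0.0185,0,0,0,0,0],
  ],
  newtons=35,
)

```text
time: 12.38
ee_pos: [0.5247, -0.1757, 0.083]
tool_rot: [-0.503, -1.938, 1.938]
wrist_force: [2.9, -5.7, 1.9]
gripper_width: 0.0118
```

Run:
```python
from h import *
o=arm.get_obs(); print(o["ee_pos"].round(4),o["wrist_force"].round(1),o["gripper_width"],np.linalg.norm(o["ee_pos"][:2]-[0.5597,-0.1942]))
a=cams.capture("side"); marks("side",["drawer_pull","case"]); b=cams.capture("wrist");t=cams.capture("top"); marks("top",["drawer_pull"])
f=lambda i:cv2.resize(i,(390,290),interpolation=cv2.INTER_CUBIC)
cv2.imwrite("pics/five.png",np.vstack([np.hstack([f(a[270:390,250:410]),f(t[150:270,370:530])]),np.hstack([f(b[0:400]),f(b[130:360,200:510])])]))
```

```text
[ 0.5247 -0.1757  0.083 ] [ 2.9 -5.7  1.9] 0.011753343348358305 0.03959445169077613
side drawer_pull 0.63 [ 0.528 -0.175  0.038] [258. 308.]
side case 0.91 [ 0.651 -0.242  0.   ] [338. 349.]
top drawer_pull 0.74 [ 0.754  0.052 -0.005] [308. 156.]
```

View pics/five.png

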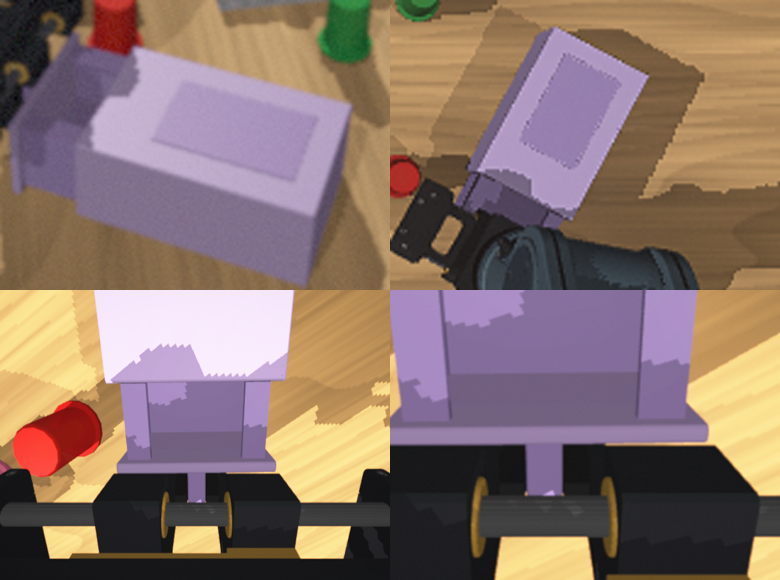

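The drawer is open by roughly 40 mm and the pull is still held. I enlarge the front edge in the wrist picture to check the line.

Run:
```python
from h import *
b=cams.capture("wrist"); o=arm.get_obs(); print(o["ee_pos"].round(4),o["wrist_force"].round(1))
cv2.imwrite("pics/line.png",np.vstack([cv2.resize(b[100:170,190:290],(780,290),interpolation=cv2.INTER_CUBIC)[:,:],cv2.resize(b[100:170,380:480],(780,290),interpolation=cv2.INTER_CUBIC)]))
print(b[112:150,225].sum(1).tolist()); print(b[112:150,420].sum(1).tolist())
# project points for opening: case edge top (z .062) and rim lines for opening d
pull=np.array([.525,-.1757]); u=np.array([-.873,.488]); v=np.array([.488,.873])
for s in(-1,1):
  for d in (.04,):
    front=pull-u*.018
    e=front-u*d
    for z in(.05,.055,.062): print(s,z,pix("wrist",np.r_[e+v*s*.045,z]))
```

```text
[ 0.5247 -0.1757  0.083 ] [ 2.2 -4.7  1.8]
[577, 575, 572, 575, 573, 576, 575, 575, 576, 575, 577, 576, 551, 523, 486, 413, 374, 463, 505, 506, 503, 502, 505, 506, 504, 505, 503, 502, 502, 504, 500, 506, 505, 502, 503, 502, 504, 503]
[588, 591, 592, 589, 595, 595, 590, 593, 595, 584, 556, 521, 467, 377, 410, 492, 516, 518, 514, 516, 516, 513, 516, 516, 513, 515, 515, 518, 516, 516, 515, 514, 514, 517, 516, 513, 515, 514]
-1 0.05 [443. 142.]
-1 0.055 [449. 144.]
-1 0.062 [457. 147.]
1 0.05 [194. 142.]
1 0.055 [188. 144.]
1 0.062 [179. 147.]
```

View pics/line.png

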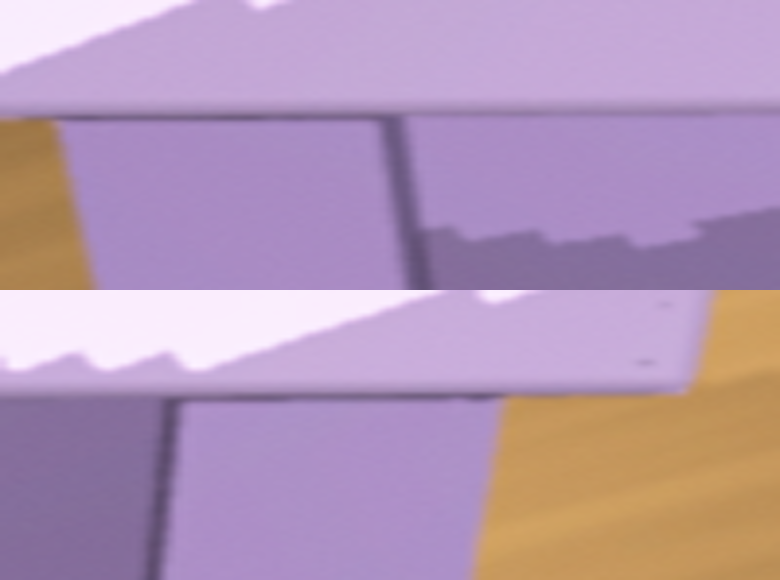

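On both rims the first dark line is just emerging at the front edge (crop rows about 117 and 396), and no line is further out. That agrees with the 39.6 mm of TCP travel. One last check of the gauge, the pacifiers and the grip, then hand in.

Run:
```python
from h import *
cams.capture("side"); marks("side",["foot_pad","cap_top","pacifier_low","pacifier_tall","egg_cup","spoon","drawer_pull"])
o=arm.get_obs(); print(o["time"],o["ee_pos"].round(4),o["wrist_force"].round(1),o["gripper_width"],abs(o["qd"]).max())
ok=o["gripper_width"]>.010 and abs(o["qd"]).max()<.02
if ok: print("signed",arm.sign_off())
```

```text
side pacifier_tall 0.94 [ 0.598 -0.1   -0.   ] [296. 291.]
side pacifier_tall 0.84 [ 0.769 -0.121  0.001] [391. 290.]
side pacifier_tall 0.51 [ 0.605 -0.003 -0.003] [295. 259.]
side egg_cup 0.63 [0.742 0.095 0.007] [353. 223.]
side spoon 0.56 [0.794 0.04  0.002] [382. 238.]
side drawer_pull 0.92 [ 0.524 -0.174  0.037] [255. 308.]
13.125 [ 0.5247 -0.1757  0.083 ] [ 2.6 -4.5  1.5] 0.01156493123722434 0.0012782673546020617
the job is handed in; nothing more can be done
signed None
```

I pressed the gauge, read the low pacifier, and drew the drawer out to its first line. I handed the job in at 13.1 s with the drawer still held there by its pull. No verdict is reported.

- **Gauge reading:** with the cap down 29 mm, the force was still only about 2 N, so there was no landing at the tall height. The foot then landed at about 38 mm above the dresser, including the 4 mm plate, with about 7 N. I then raised the fingers clear of the cap.
- **Drawer:** the tool moved 39.6 mm from the grip. Both rims show the first line just emerging at the case's front edge. The network put the pull's own movement at about 38 to 43 mm. The grip width is 11.6 mm on the 12 mm fin, and the arm was still.
- **Egg cup and spoon:** the last side picture found both within about 3 mm of where they started.
- **Not confirmed:** in that last picture the networks did not report the foot, the cap or either of the two real pacifiers (the hits for the tall one were the coloured look-alikes). I did not check why; the arm may have been in the way. That the foot sprang back and that the pacifiers stayed put therefore rest on the straight lift-off, not on a measurement.

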